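Lay out a dismantled motorcycle kit for display

TASK

Sort the loose motorcycle-kit parts on the counter: lay the wheel, the sprocket and the two shock absorbers flat on the floor of the clear tray that already holds one of the same kind, beside it. Push the spacer block, upright as it stands, down into the gap between the two arms of the swingarm until it sits on the base, not sticking out past the arms' ends, and leave everything at rest; any order will do.

Things in the scene. Friction and masses are not known exactly. Their poses are not given: they have to be found in the camera images.
- wheel: Loose motorcycle-kit wheel lying flat: black tyre 60 mm in diameter, 26 mm high, with a spoked aluminium rim on top; origin at the centre of its underside, z along its axle. Grip it across the tyre. The fixed one in the tray is the same.
- sprocket: Loose steel chain sprocket lying flat: toothed disc about 54 mm in diameter over the teeth and 8 mm thick, with a round hub 24 mm in diameter on top, reaching 24 mm above the underside; origin at the centre of its underside, z along its axis. Grip it by the hub. The fixed one in the tray is the same.
- shock_a: Loose shock absorber, one of two alike, lying flat: 90 mm long along its x, 20 mm wide (y), 22 mm high, steel coil spring between two square aluminium end eyes; origin at the centre of its underside; grip it across its width at the middle. The fixed one in the tray is the same.
- shock_b: Loose shock absorber, one of two alike, lying flat: 90 mm long along its x, 20 mm wide (y), 22 mm high, steel coil spring between two square aluminium end eyes; origin at the centre of its underside; grip it across its width at the middle. The fixed one in the tray is the same.
- spacer: Loose aluminium spacer block standing on edge: 44 mm long (its x), 18 mm thick (its y), 56 mm tall (z); origin at the centre of its underside. Grip it across its thickness, near the top.
- wheel_tray: Tray that holds a wheel. Fixed shallow clear tray, 130 x 170 mm outside, 14 mm high, walls and floor 4 mm thick, grey liner; origin at the centre of its underside, x along the 130 mm side, y along the 170 mm side. A fixed wheel lies in it, centred 44 mm from the origin towards +y; the rest of the floor is free.
- sprocket_tray: Tray that holds a sprocket. Fixed shallow clear tray, 130 x 170 mm outside, 14 mm high, walls and floor 4 mm thick, grey liner; origin at the centre of its underside, x along the 130 mm side, y along the 170 mm side. A fixed sprocket lies in it, centred 44 mm from the origin towards +y; the rest of the floor is free.
- shock_tray: Tray that holds a shock absorber. Fixed shallow clear tray, 130 x 170 mm outside, 14 mm high, walls and floor 4 mm thick, grey liner; origin at the centre of its underside, x along the 130 mm side, y along the 170 mm side. A fixed shock absorber lies in it along the tray's x, centred 65 mm from the origin towards +y; the rest of the floor is free for two more side by side, also along x.
- swingarm: Fixed aluminium swingarm on a clear base plate 4 mm thick (135 x 100 mm): two straight parallel arms along its x, each 100 mm long (x from -50 to +50 mm), 34 mm high above the counter, outside faces 50 mm apart; the gap between them is 22 mm wide, bevelled to about 30 mm at the top 6 mm, open above and at the -x end, closed at the +x end by a cross-piece (x from +50 mm to +65 mm). Origin under the middle of the gap, on the counter.
Not all that is in view belongs to the job. What is shaped like the swingarm but blue is not meant.

How it is judged:
At the end, for the whole second after the job is handed in: Wheel, sprocket and both shocks lie flat (7 degrees, 5 mm) on the floor of the tray of their kind, centres within 50 mm (short side) and 75 mm (long side) of its centre; spacer upright in the swingarm's gap, on the base (5 mm), within 32 mm of the arms' middle; all at rest (x of wheel in the frame of wheel_tray between -0.05 and 0.05 m and y of wheel in the frame of wheel_tray between -0.075 and 0.075 m and z of wheel in the frame of wheel_tray between 0.001 and 0.009 m and angle between each of wheel, sprocket, shock_a, shock_b's own z axis and vertical below 0.12 rad and linear speed of each of wheel, sprocket, shock_a, shock_b, spacer below 0.02 m/s and angular speed of each of wheel, sprocket, shock_a, shock_b, spacer below 0.2 rad/s and x of sprocket in the frame of sprocket_tray between -0.05 and 0.05 m and y of sprocket in the frame of sprocket_tray between -0.075 and 0.075 m and z of sprocket in the frame of sprocket_tray between 0.001 and 0.009 m and x of shock_a in the frame of shock_tray between -0.05 and 0.05 m and y of shock_a in the frame of shock_tray between -0.075 and 0.075 m and z of shock_a in the frame of shock_tray between 0.001 and 0.009 m and x of shock_b in the frame of shock_tray between -0.05 and 0.05 m and y of shock_b in the frame of shock_tray between -0.075 and 0.075 m and z of shock_b in the frame of shock_tray between 0.001 and 0.009 m and x of spacer in the frame of swingarm between -0.032 and 0.032 m and y of spacer in the frame of swingarm between -0.006 and 0.006 m and z of spacer in the frame of swingarm between 0.001 and 0.009 m and angle between spacer's own z axis and vertical below 0.15 rad and angle between the x axis of spacer and the x axis of swingarm, either way round below 0.3 rad); the robot touches nothing.
It also fails if it takes over 136 s, if anything falls off the work surface, if the arm or the gripper's body presses on something with over 40 N, if the wrist force passes 120 N, or if a joint passes its speed limit or range.

ROBOT

A 6-joint arm with a two-finger parallel gripper is mounted at the origin on the work surface. World frame = base frame: x ahead of the robot, y to its left, z up, the work surface at z = 0. Lengths are in m, angles in rad, forces in N, time in s.
With the tool pointing down it reaches from about 0.375 to 0.975 m from the base axis. Payload 3.8 kg.
Tool frame: the origin (TCP) lies where the fingers leave the gripper's body, on its centre line; the fingertips stand 64 mm ahead of it and the grasp point (between the pads) lies 45 mm ahead of it; z points along the fingers, y is the line along which they close (so a half turn about z gives the same grasp; the last joint's range is limited). The gripper opens to 88 mm and grips with 3 to 60 N. Pads are 18 mm wide; open, the fingers measure 123 mm over their backs; the gripper's body (75 mm by 187 mm) begins 45 mm behind the grasp point.
Start: joints at [-1.229, 0.264, 1.604, -0, 1.274, -0.037], TCP at [0.25, -0.627, 0.303] pointing down, gripper open.
Joint ranges: [-2.63, 2.63], [-0.94, 2.18], [0.31, 2.57], [-1.31, 4.45], [0, 2.66], [-2.55, 2.55]. Speed limits (rad/s): [2.57, 2.57, 3.14, 3.14, 3.14, 3.14].

INTERFACE

Orientations are given as [roll, pitch, yaw] about the fixed x, y, z axes, in that order (R = Rz(yaw) Ry(pitch) Rx(roll)).
In Python, from workcell import robot gives the robot as it stands.
- The arm moves only by the tool play_rows, never from a script. Its argument "motion" is a list of rows, each an object of numbers: "dx", "dy", "dz": the shift along the tool's x, y, z in mm; "ax", "ay", "az": the turn, a rotation vector about the tool's x, y, z in rad. In form: [{"dx": .., "dy": .., "dz": .., "ax": .., "ay": .., "az": ..}, ...]. A call has exactly 8 rows; each row is the pose to reach, as a shift and turn from the pose commanded when the call began, along the tool's axes at that moment; what a row does not reach only later rows make up. A row lasts 1/8 s, in which the tool goes at most 62.5 mm and 10.7 degrees, less where a joint would pass 70% of its speed; a pose out of reach is approached as far as the arm can. A call with a gripper value outside its range is refused whole. "fingers" is the closure, from -1 (fully open) to 1 (shut), set as the call begins (left out, the last holds). The fingers move at their own pace and stop on an object; "force" is the grip in N (left out, the last holds). Time passes only in rows, so rows that repeat a pose let the fingers close, or fill a call up. It gives the time, the measured TCP pose, the force, the opening and the grip force at its end, in the units of the state.
- robot.observe(): the state, without advancing time (a new reading comes with each control period).
- robot.read_camera(name): name is "scene" or "top" or "wrist"; returns the picture (420x560x3 uint8, blue, green, red); there is no depth.
- robot.camera_model(name): a dict with "K" (3x3 intrinsics, pixels), "R" (3x3) and "t" (3): a world point X has camera coordinates R X + t. Camera axes: x right, y down, z forward; pixel columns grow to the right and rows downward; lengths in m; the calibration is good to about 2 mm. A picture is of the moment at which its call begins: read the wrist's pose just before it. camera_model takes no time and is no camera call; for the wrist camera it gives the pose at the moment of the call.
- robot.finish_job(): hands the job in; it is judged then, once.
Trained networks look in the newest picture that a camera, given by its name, has taken for a name from the list of things; names that differ only in an ending like _2 or _b are one class to them, and where a whole thing is asked for, a point or a joint stands for the part that bears it (a point fixed in the world has none). Each returns a list of dicts, best first, with "confidence" (0 to 1); they miss things now and then, are a little off and sometimes report something else, mostly with a low value. They report only what shows in the picture. A call takes as long as a camera call. They do not tell look-alikes from the thing itself.
- robot.spot_in(name, camera): "position" ([x, y, z] in m, in world coordinates, good to about 4 mm: the middle of the surface that is visible of it).
- robot.cut_out(name, camera): "region" (420x560 bool, what is visible of it).
- robot.tip_of(name, camera): "position" ([x, y, z] in m, in world coordinates, good to about 4 mm: a listed point, or the origin of a listed thing).
The state is a dict: "time": time; "q": joint angles; "joint_velocities": joint speeds; "joint_efforts": joint torques, N m; "eef_pos": TCP position; "eef_rot": TCP orientation; "contact_force": force on the tool from outside, world axes, zero at the start; "wrist_torque": the same for the moment, N m; "finger_gap": finger opening in m; "gripper_force": force on a finger pad.
Only numpy, scipy, OpenCV 4.12 (cv2) and the standard library are available. Lean on these libraries where they do the work, as an engineer would, in place of code of your own. Each camera call takes 0.05 s, during which the arm holds its last target. There are 200 camera calls.

## Working session

There is one attempt and no reset: what is moved stays moved. The work goes in short steps, Python scripts to look and compute and a tool call to move; the robot and the scene stay as the last step left them, time stands still between calls to the robot, and variables do not carry over. Pictures are saved under pics/ and viewed, at most 14 in all, crops included, and the job is handed in when it is done.

Besides the shell and the picture viewer there is one more tool, called after "Emit:" by a JSON object that holds its "name" and its "arguments", one argument or row to a line. play_rows: Moves the arm, as the interface text tells. Its arguments: {"type":"object","properties":{"motion":{"type":"array","items":{"type":"object","properties":{"dx":{"type":"number"},"dy":{"type":"number"},"dz":{"type":"number"},"ax":{"type":"number"},"ay":{"type":"number"},"az":{"type":"number"}}}},"fingers":{"type":"number"},"force":{"type":"number"}},"required":["motion"]}

```bash
mkdir -p pics; ls
python3 - <<'E'
from workcell import robot
import cv2
for c in ["top","scene"]:
    cv2.imwrite(f"pics/{c}0.png",robot.read_camera(c))
    m=robot.camera_model(c); print(c,m["K"][0][0],(-m["R"].T@m["t"]).round(3))
    for n in ["wheel","sprocket","shock_a","spacer","wheel_tray","sprocket_tray","shock_tray","swingarm"]:
        print(n,[(d["position"].round(3).tolist() if hasattr(d["position"],"round") else d["position"],round(d["confidence"],2)) for d in robot.tip_of(n,c)])
s=robot.observe();print(s)
E
```

```text
pics
top 538.403003667539 [ 0.198 -0.012  1.276]
wheel [([0.3953, -0.2489, -0.0027], 0.81)]
sprocket [([0.459, -0.0025, 0.0016], 0.89), ([0.3926, -0.2478, 0.0011], 0.23)]
shock_a [([0.4039, 0.257, 0.0008], 0.65), ([0.4476, -0.1184, 0.0011], 0.62)]
spacer [([0.4442, 0.1307, 0.0005], 0.45), ([0.5009, 0.428, -0.0019], 0.32)]
wheel_tray [([0.6461, 0.1568, 0.0003], 0.94), ([0.6393, -0.172, -0.0005], 0.41)]
sprocket_tray [([0.5239, -0.4076, -0.0], 0.63)]
shock_tray [([0.5002, 0.4293, -0.0026], 0.89), ([0.4428, 0.1318, 0.0002], 0.46)]
swingarm [([0.3176, -0.4169, 0.0016], 0.74), ([0.6401, -0.1726, 0.0026], 0.56), ([0.4555, -0.0033, 0.0017], 0.24)]
scene 439.12141044654874 [1.237 0.224 0.701]
wheel [([0.3902, -0.253, -0.0036], 0.69)]
sprocket [([0.4591, -0.0034, 0.0021], 0.63)]
shock_a [([0.4485, 0.1329, 0.0012], 0.7), ([0.4073, 0.2585, -0.001], 0.6), ([0.4452, -0.1168, -0.0022], 0.6)]
spacer [([0.4456, 0.1301, -0.0022], 0.68)]
wheel_tray [([0.6406, 0.1599, 0.0018], 0.6)]
sprocket_tray [([0.5246, -0.4063, 0.0034], 0.57), ([0.3877, -0.2544, -0.0019], 0.57)]
shock_tray [([0.5037, 0.4286, -0.0016], 0.83)]
swingarm [([0.3194, -0.4188, -0.0018], 0.8), ([0.6411, -0.1692, -0.0], 0.71)]
{'time': 0.9, 'q': array([-1.22892670e+00,  2.63836575e-01,  1.60399784e+00, -1.55485019e-05,
        1.27370358e+00, -3.68875668e-02]), 'joint_velocities': array([-2.44147459e-03, -5.20782637e-04, -1.49948155e-03, -1.28780378e-04,
        7.24965409e-06,  8.84168131e-04]), 'joint_efforts': array([-1.23477930e-03, -5.02047014e+01, -3.57263482e+01,  7.28029478e-02,
        1.82729872e-02, -1.18419911e-05]), 'eef_pos': array([ 0.24959162, -0.6271508 ,  0.30274967]), 'eef_rot': array([3.14153857e+00, 1.68734612e-05, 3.78761741e-01]), 'contact_force': array([-0.19978052,  0.48774445,  0.99908791]), 'wrist_torque': array([ 0.00892198,  0.01582059, -0.02795721]), 'gripper_force': 0.0, 'finger_gap': 0.08824674955534181}
```

View pics/top0.png

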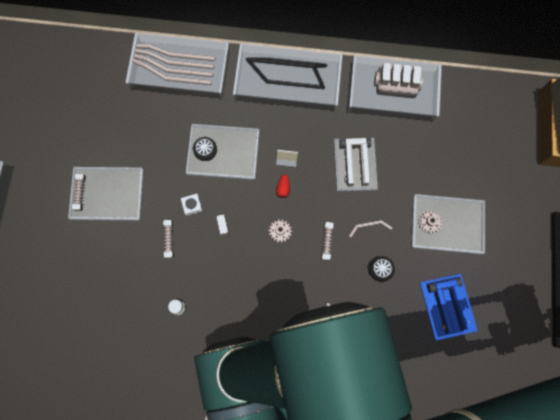

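View pics/scene0.png

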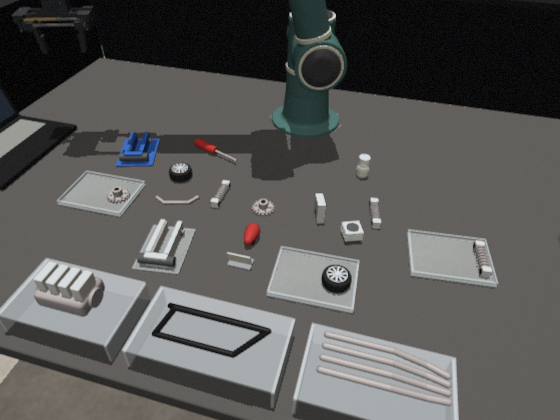

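The top view has +x up and +y to the left. The wheel is at (382,268), the sprocket at (280,231), the shocks at (168,238) and (328,240), and the spacer at (222,224). The trays are at (222,151), (448,223) and (106,193), each with its fixed part on the left (+y) side. The silver swingarm is at (355,163) with its cross-piece at the top (+x). The blue one is a decoy.

```bash
cat > h.py <<'E'
from workcell import robot
import numpy as np, cv2
from scipy.spatial.transform import Rotation as Ro
def plane(px,m,z):
    d=np.c_[px,np.ones(len(px))]@np.linalg.inv(m["K"]).T@m["R"]
    c=-m["R"].T@m["t"]
    return (c+d*((z-c[2])/d[:,2])[:,None])[:,:2]
def rects(name,cam,z,m=None):
    m=m or robot.camera_model(cam); out=[]
    for d in robot.cut_out(name,cam):
        cs,_=cv2.findContours(d["region"].astype(np.uint8),cv2.RETR_EXTERNAL,cv2.CHAIN_APPROX_NONE)
        c=max(cs,key=cv2.contourArea)[:,0].astype(float)
        (cx,cy),(w,h),a=cv2.minAreaRect((plane(c,m,z)*1000).astype(np.float32))
        if w<h: w,h,a=h,w,a+90
        out.append((round(d["confidence"],2),round(cx),round(cy),round(w),round(h),round((a+90)%180-90,1)))
    return out  # mm, long side angle deg
def go(x,y,z,yaw):
    """tool-frame shift (mm) and az (rad) to reach a downward pose"""
    s=robot.observe(); R=Ro.from_euler("xyz",s["eef_rot"]); T=Ro.from_euler("xyz",[np.pi,0,yaw])
    return (R.inv().apply(np.array([x,y,z])-s["eef_pos"])*1000).round(1),(R.inv()*T).as_rotvec().round(3)
E
python3 - <<'E'
from h import *
robot.read_camera("top")
for n,z in [("wheel",.02),("sprocket",.008),("shock_a",.018),("spacer",.05),("wheel_tray",.014),("sprocket_tray",.014),("shock_tray",.014),("swingarm",.02)]:
    print(n,rects(n,"top",z))
print(go(.42,-.12,.26,np.pi/2))
m=robot.camera_model("wrist");s=robot.observe();R=Ro.from_euler("xyz",s["eef_rot"]).as_matrix()
print(m["K"],R.T@(-m["R"].T@m["t"]-s["eef_pos"]),m["R"]@R)
E
```

```text
wheel [(0.9, 392, -250, 59, 57, -40.0)]
sprocket [(0.69, 458, -4, 51, 50, 51.0)]
shock_a [(0.75, 406, 257, 90, 19, 9.2), (0.71, 443, -118, 92, 21, 1.1)]
spacer [(0.52, 445, 129, 54, 20, 18.6)]
wheel_tray [(0.76, 641, 159, 171, 136, -88.2)]
sprocket_tray [(0.81, 520, -405, 176, 135, -89.7)]
shock_tray []
swingarm [(0.81, 642, -170, 134, 99, 8.1), (0.63, 323, -408, 135, 101, 18.5), (0.49, 451, 133, 56, 20, 21.3)]
(array([ 345.8, -408.2,   42.7]), array([-0.   , -0.   , -1.192]))
[[365.81347947   0.         278.57624729]
 [  0.         365.81347947 209.21198425]
 [  0.           0.           1.        ]] [ 0.07619429 -0.00101274 -0.08172379] [[-1.61959503e-03  9.99998572e-01  4.81742986e-04]
 [-9.56113075e-01 -1.40736992e-03 -2.92994552e-01]
 [-2.92993455e-01 -9.35133288e-04  9.56113989e-01]]
```

Emit:
{"name": "play_rows", "arguments": {
  "motion": [
    {"dx": 272,"dy": -297,"dz": 103,"az": -1.192},
    {"dx": 272,"dy": -297,"dz": 103,"az": -1.192},
    {"dx": 272,"dy": -297,"dz": 103,"az": -1.192},
    {"dx": 272,"dy": -297,"dz": 103,"az": -1.192},
    {"dx": 272,"dy": -297,"dz": 103,"az": -1.192},
    {"dx": 272,"dy": -297,"dz": 103,"az": -1.192},
    {"dx": 272,"dy": -297,"dz": 103,"az": -1.192},
    {"dx": 272,"dy": -297,"dz": 103,"az": -1.192}
  ],
  "fingers": -1,
  "force": 25
}}

```text
validation failed for argument at $.mo...
```

Run:
```python
from h import *
s=robot.observe();print(s["time"],s["eef_pos"],s["eef_rot"],s["q"].round(2))
cv2.imwrite("pics/w1.png",robot.read_camera("wrist"))
print([ (d["position"],d["confidence"]) for d in robot.tip_of("wheel","wrist")],rects("wheel","wrist",.02))
robot.read_camera("top");print("shock",rects("shock_tray","top",.014),rects("wheel_tray","top",.014),rects("swingarm","top",.02),rects("swingarm","top",.004)[:2])
print(go(.392,-.25,.068,np.pi/2))
```

```text
1.35 [ 0.24963023 -0.62713733  0.30270623] [-3.14156793e+00 -2.25341776e-05  3.78817594e-01] [-1.23  0.26  1.6   0.    1.27 -0.04]
[] []
shock [(0.76, 501, 425, 176, 136, -84.7)] [(0.79, 639, 159, 176, 136, -88.0)] [(0.9, 643, -171, 139, 102, 7.8), (0.81, 324, -409, 135, 101, 18.1)] [(0.9, 648, -173, 141, 103, 7.8), (0.81, 326, -414, 137, 103, 18.1)]
(array([ 271.8, -297.8,  234.7]), array([ 0.   , -0.   , -1.192]))
```

View pics/w1.png

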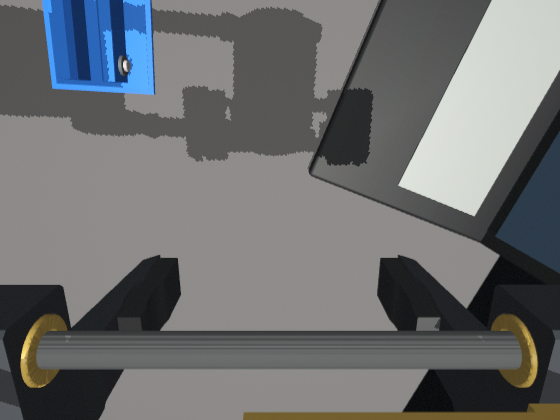

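The move was refused because rows need all six fields. The picture is from the start pose: the fingers are at about (150,300) and (410,300), with the blue decoy at (100,45).

Emit:
{"name": "play_rows", "arguments": {
  "motion": [
    {"dx": 40,"dy": -44,"dz": 15,"ax": 0,"ay": 0,"az": -0.16},
    {"dx": 80,"dy": -88,"dz": 30,"ax": 0,"ay": 0,"az": -0.33},
    {"dx": 120,"dy": -131,"dz": 45,"ax": 0,"ay": 0,"az": -0.5},
    {"dx": 160,"dy": -175,"dz": 60,"ax": 0,"ay": 0,"az": -0.68},
    {"dx": 200,"dy": -219,"dz": 75,"ax": 0,"ay": 0,"az": -0.86},
    {"dx": 240,"dy": -262,"dz": 90,"ax": 0,"ay": 0,"az": -1.04},
    {"dx": 272,"dy": -297,"dz": 103,"ax": 0,"ay": 0,"az": -1.192},
    {"dx": 272,"dy": -297,"dz": 103,"ax": 0,"ay": 0,"az": -1.192}
  ],
  "fingers": -1,
  "force": 25
}}

```text
time: 2.75
eef_pos: [0.3924, -0.2476, 0.1986]
eef_rot: [-3.14, -0.002, 1.576]
contact_force: [0.1, -0.3, -0.0]
finger_gap: 0.0881
gripper_force: 0.0
```

Run:
```python
from h import *
s=robot.observe();print(s["time"],s["eef_pos"],s["eef_rot"],s["q"].round(2))
cv2.imwrite("pics/w2.png",robot.read_camera("wrist"))
print([ (d["position"],d["confidence"]) for d in robot.tip_of("wheel","wrist")],rects("wheel","wrist",.02))
print(go(.392,-.25,.068,np.pi/2))
```

```text
2.75 [ 0.39238344 -0.24758185  0.19857967] [-3.13973910e+00 -1.85805257e-03  1.57550112e+00] [-0.62 -0.05  2.15  0.    1.04 -0.62]
[([0.3964, -0.2535, -0.0007], 0.79)] [(0.87, 394, -253, 62, 59, -83.2), (0.33, 446, -124, 91, 19, -0.1)]
(array([  1.6,  -0.9, 132.4]), array([ 0.001,  0.001, -0.001]))
```

View pics/w2.png

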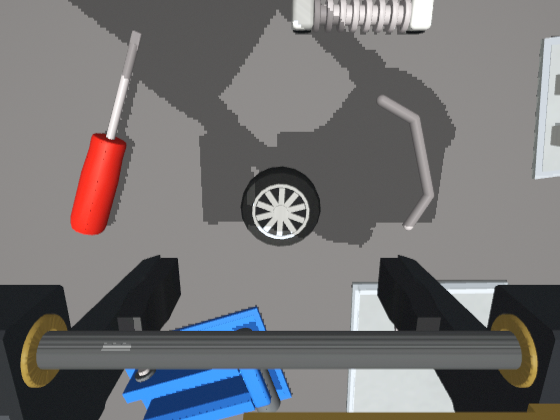

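The wheel sits at (281,205), clear between the fingers, with the screwdriver and the lever well to either side. I'll descend, close and lift.

Emit:
{"name": "play_rows", "arguments": {
  "motion": [
    {"dx": -1,"dy": 1,"dz": 25,"ax": 0,"ay": 0,"az": 0},
    {"dx": -2,"dy": 2,"dz": 50,"ax": 0,"ay": 0,"az": 0},
    {"dx": -3,"dy": 2,"dz": 75,"ax": 0,"ay": 0,"az": 0},
    {"dx": -3,"dy": 2,"dz": 95,"ax": 0,"ay": 0,"az": 0},
    {"dx": -3,"dy": 2,"dz": 110,"ax": 0,"ay": 0,"az": 0},
    {"dx": -3,"dy": 2,"dz": 122,"ax": 0,"ay": 0,"az": 0},
    {"dx": -3,"dy": 2,"dz": 130,"ax": 0,"ay": 0,"az": 0},
    {"dx": -3,"dy": 2,"dz": 130,"ax": 0,"ay": 0,"az": 0}
  ]
}}

```text
time: 3.9
eef_pos: [0.3943, -0.2536, 0.0694]
eef_rot: [-3.141, -0.0, 1.571]
contact_force: [1.0, -0.9, -0.2]
finger_gap: 0.0884
gripper_force: 0.0
```

Emit:
{"name": "play_rows", "arguments": {
  "motion": [
    {"dx": 0,"dy": 0,"dz": 0,"ax": 0,"ay": 0,"az": 0},
    {"dx": 0,"dy": 0,"dz": 0,"ax": 0,"ay": 0,"az": 0},
    {"dx": 0,"dy": 0,"dz": 0,"ax": 0,"ay": 0,"az": 0},
    {"dx": 0,"dy": 0,"dz": 0,"ax": 0,"ay": 0,"az": 0},
    {"dx": 0,"dy": 0,"dz": 0,"ax": 0,"ay": 0,"az": 0},
    {"dx": 0,"dy": 0,"dz": 0,"ax": 0,"ay": 0,"az": 0},
    {"dx": 0,"dy": 0,"dz": 0,"ax": 0,"ay": 0,"az": 0},
    {"dx": 0,"dy": 0,"dz": 0,"ax": 0,"ay": 0,"az": 0}
  ],
  "fingers": 1,
  "force": 25
}}

```text
time: 4.9
eef_pos: [0.3947, -0.2537, 0.0701]
eef_rot: [3.141, 0.0, 1.571]
contact_force: [-1.1, 1.4, 5.3]
finger_gap: 0.0597
gripper_force: 25.0
```

Emit:
{"name": "play_rows", "arguments": {
  "motion": [
    {"dx": 0,"dy": 0,"dz": -10,"ax": 0,"ay": 0,"az": 0},
    {"dx": 0,"dy": 0,"dz": -25,"ax": 0,"ay": 0,"az": 0},
    {"dx": 0,"dy": 0,"dz": -40,"ax": 0,"ay": 0,"az": 0},
    {"dx": 0,"dy": 0,"dz": -60,"ax": 0,"ay": 0,"az": 0},
    {"dx": 0,"dy": 0,"dz": -80,"ax": 0,"ay": 0,"az": 0},
    {"dx": 0,"dy": 0,"dz": -100,"ax": 0,"ay": 0,"az": 0},
    {"dx": 0,"dy": 0,"dz": -110,"ax": 0,"ay": 0,"az": 0},
    {"dx": 0,"dy": 0,"dz": -110,"ax": 0,"ay": 0,"az": 0}
  ]
}}

```text
time: 5.9
eef_pos: [0.395, -0.254, 0.1809]
eef_rot: [3.14, 0.001, 1.571]
contact_force: [0.2, -0.1, -1.6]
finger_gap: 0.0598
gripper_force: 25.0
```

Run:
```python
from h import *
s=robot.observe();print(s["time"],s["eef_pos"],s["eef_rot"],s["q"].round(2),s["finger_gap"])
# wheel target: tray (640,159), y axis ~91.9deg; spot y=-37mm
a=np.radians(1.9)
p=np.array([.640,.159])+np.array([-np.sin(a),np.cos(a)])*-.038
print(p,go(*p,.18,np.pi/2+a))
```

```text
5.9 [ 0.39502319 -0.25399383  0.18089959] [3.13955786e+00 1.45921535e-03 1.57076557e+00] [-0.62 -0.02  2.16  0.    1.   -0.62] 0.05979983120011511
[0.6412599  0.12102089] (array([375. , 246.2,   0.9]), array([ 0.002,  0.001, -0.033]))
```

Emit:
{"name": "play_rows", "arguments": {
  "motion": [
    {"dx": 25,"dy": 17,"dz": 0,"ax": 0,"ay": 0,"az": 0},
    {"dx": 70,"dy": 46,"dz": 0,"ax": 0,"ay": 0,"az": 0},
    {"dx": 120,"dy": 79,"dz": 0,"ax": 0,"ay": 0,"az": 0},
    {"dx": 170,"dy": 112,"dz": 0,"ax": 0,"ay": 0,"az": 0},
    {"dx": 220,"dy": 144,"dz": 0,"ax": 0,"ay": 0,"az": 0},
    {"dx": 270,"dy": 177,"dz": 0,"ax": 0,"ay": 0,"az": -0.01},
    {"dx": 320,"dy": 210,"dz": 0,"ax": 0,"ay": 0,"az": -0.02},
    {"dx": 355,"dy": 233,"dz": 0,"ax": 0,"ay": 0,"az": -0.033}
  ]
}}

```text
time: 6.9
eef_pos: [0.628, 0.1038, 0.1783]
eef_rot: [-3.14, -0.0, 1.606]
contact_force: [0.6, -0.7, -1.3]
finger_gap: 0.0596
gripper_force: 25.0
```

Emit:
{"name": "play_rows", "arguments": {
  "motion": [
    {"dx": 15,"dy": 9,"dz": 5,"ax": 0,"ay": 0,"az": 0},
    {"dx": 20,"dy": 13,"dz": 15,"ax": 0,"ay": 0,"az": 0},
    {"dx": 20,"dy": 13,"dz": 30,"ax": 0,"ay": 0,"az": 0},
    {"dx": 20,"dy": 13,"dz": 40,"ax": 0,"ay": 0,"az": 0},
    {"dx": 20,"dy": 13,"dz": 50,"ax": 0,"ay": 0,"az": 0},
    {"dx": 20,"dy": 13,"dz": 60,"ax": 0,"ay": 0,"az": 0},
    {"dx": 20,"dy": 13,"dz": 60,"ax": 0,"ay": 0,"az": 0},
    {"dx": 20,"dy": 13,"dz": 60,"ax": 0,"ay": 0,"az": 0}
  ]
}}

```text
time: 7.9
eef_pos: [0.6401, 0.1218, 0.12]
eef_rot: [3.141, -0.0, 1.604]
contact_force: [0.8, -0.2, -1.5]
finger_gap: 0.0591
gripper_force: 25.0
```

Run:
```python
from h import *
s=robot.observe();print(s["time"],s["eef_pos"],s["eef_rot"],s["q"].round(2),s["finger_gap"])
cv2.imwrite("pics/w3.png",robot.read_camera("wrist"))
for n in ["wheel","wheel_tray"]: print(n,[ (d["position"],d["confidence"]) for d in robot.tip_of(n,"wrist")])
print(go(.6413,.121,.074,1.604))
```

```text
7.9 [0.64009767 0.12178283 0.12003267] [ 3.14101043e+00 -4.76079299e-05  1.60372597e+00] [ 0.15  0.38  1.81 -0.    0.95  0.12] 0.05909546857919488
wheel [([0.6402, 0.1253, 0.0483], 0.62)]
wheel_tray [([0.6431, 0.1589, 0.0021], 0.76)]
(array([-1. ,  0.9, 46.4]), array([ 0.001, -0.   , -0.   ]))
```

View pics/w3.png

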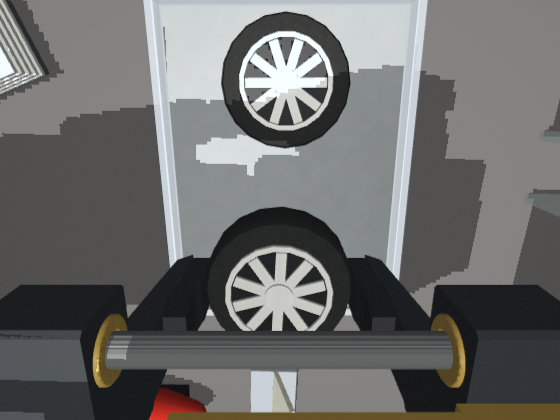

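The wheel is held at (278,290), centred between the tray's side walls, and the fixed wheel is well clear at (286,80). Lower it and release with a partial opening.

Emit:
{"name": "play_rows", "arguments": {
  "motion": [
    {"dx": 0,"dy": 1,"dz": 10,"ax": 0,"ay": 0,"az": 0},
    {"dx": 0,"dy": 1,"dz": 20,"ax": 0,"ay": 0,"az": 0},
    {"dx": 0,"dy": 1,"dz": 30,"ax": 0,"ay": 0,"az": 0},
    {"dx": 0,"dy": 1,"dz": 37,"ax": 0,"ay": 0,"az": 0},
    {"dx": 0,"dy": 1,"dz": 42,"ax": 0,"ay": 0,"az": 0},
    {"dx": 0,"dy": 1,"dz": 46,"ax": 0,"ay": 0,"az": 0},
    {"dx": 0,"dy": 1,"dz": 46,"ax": 0,"ay": 0,"az": 0},
    {"dx": 0,"dy": 1,"dz": 46,"ax": 0,"ay": 0,"az": 0}
  ]
}}

```text
time: 9.05
eef_pos: [0.6412, 0.1219, 0.0741]
eef_rot: [3.141, -0.0, 1.604]
contact_force: [-0.2, 0.0, 1.5]
finger_gap: 0.0591
gripper_force: 25.0
```

Emit:
{"name": "play_rows", "arguments": {
  "motion": [
    {"dx": 0,"dy": 0,"dz": 0,"ax": 0,"ay": 0,"az": 0},
    {"dx": 0,"dy": 0,"dz": 0,"ax": 0,"ay": 0,"az": 0},
    {"dx": 0,"dy": 0,"dz": 0,"ax": 0,"ay": 0,"az": 0},
    {"dx": 0,"dy": 0,"dz": -5,"ax": 0,"ay": 0,"az": 0},
    {"dx": 0,"dy": 0,"dz": -20,"ax": 0,"ay": 0,"az": 0},
    {"dx": 0,"dy": 0,"dz": -45,"ax": 0,"ay": 0,"az": 0},
    {"dx": 0,"dy": 0,"dz": -80,"ax": 0,"ay": 0,"az": 0},
    {"dx": 0,"dy": 0,"dz": -110,"ax": 0,"ay": 0,"az": 0}
  ],
  "fingers": -0.64
}}

```text
time: 10.05
eef_pos: [0.6413, 0.1219, 0.1864]
eef_rot: [3.14, -0.0, 1.604]
contact_force: [0.8, -0.7, 0.7]
finger_gap: 0.0721
gripper_force: 0.0
```

Run:
```python
from h import *
s=robot.observe();print(s["time"],s["eef_pos"],s["eef_rot"],s["q"].round(2),s["finger_gap"])
robot.read_camera("wrist")
for n in ["wheel","wheel_tray"]: print(n,[ (d["position"],d["confidence"]) for d in robot.tip_of(n,"wrist")])
robot.read_camera("top");print(rects("sprocket","top",.008),rects("wheel","top",.02),rects("spacer","top",.05))
print(go(.459,-.003,.20,1.571))
```

```text
10.05 [0.64133632 0.12192133 0.18642532] [ 3.13950137e+00 -2.37777056e-04  1.60382143e+00] [ 0.15  0.31  1.77 -0.    1.06  0.12] 0.07210695320355971
wheel [([0.6444, 0.1243, 0.0034], 0.7)]
wheel_tray [([0.6436, 0.1597, 0.0042], 0.56)]
[(0.66, 459, -4, 51, 49, -83.5)] [] []
(array([-118.6, -184.8,  -17.5]), array([-0.003,  0.   ,  0.033]))
```

The wheel lies in its tray. Next is the sprocket.

Emit:
{"name": "play_rows", "arguments": {
  "motion": [
    {"dx": -20,"dy": -30,"dz": -3,"ax": 0,"ay": 0,"az": 0},
    {"dx": -45,"dy": -70,"dz": -6,"ax": 0,"ay": 0,"az": 0.01},
    {"dx": -75,"dy": -115,"dz": -9,"ax": 0,"ay": 0,"az": 0.02},
    {"dx": -100,"dy": -155,"dz": -12,"ax": 0,"ay": 0,"az": 0.033},
    {"dx": -118,"dy": -185,"dz": -12,"ax": 0,"ay": 0,"az": 0.033},
    {"dx": -118,"dy": -185,"dz": -12,"ax": 0,"ay": 0,"az": 0.033},
    {"dx": -118,"dy": -185,"dz": -12,"ax": 0,"ay": 0,"az": 0.033},
    {"dx": -118,"dy": -185,"dz": -12,"ax": 0,"ay": 0,"az": 0.033}
  ]
}}

```text
time: 11.4
eef_pos: [0.4607, -0.0018, 0.1956]
eef_rot: [3.142, -0.0, 1.571]
contact_force: [-0.2, 0.3, 0.6]
finger_gap: 0.0723
gripper_force: 0.0
```

Run:
```python
from h import *
cv2.imwrite("pics/w4.png",robot.read_camera("wrist"))
print([ (d["position"],d["confidence"]) for d in robot.tip_of("sprocket","wrist")],rects("sprocket","wrist",.008))
print(go(.459,-.003,.075,1.571))
```

```text
[([0.4603, -0.0032, 0.0005], 0.95)] []
(array([ -1.2,  -1.5, 120.6]), array([-0.   , -0.   ,  0.001]))
```

View pics/w4.png

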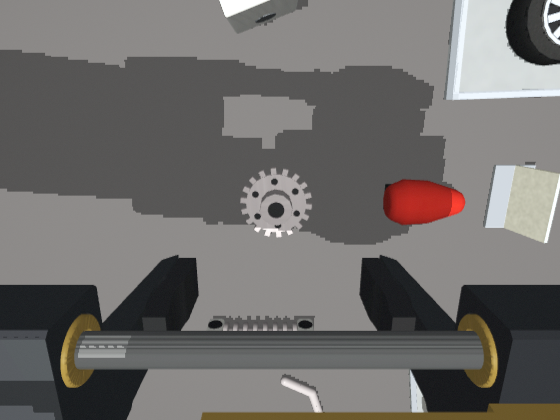

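The sprocket is at (276,203). The red object at (384–465,202) is about 83 mm off and low, so the fingers and body clear it. Grip the hub with the tips at about 11 mm.

Emit:
{"name": "play_rows", "arguments": {
  "motion": [
    {"dx": -1,"dy": -1,"dz": 25,"ax": 0,"ay": 0,"az": 0},
    {"dx": -1,"dy": -1,"dz": 50,"ax": 0,"ay": 0,"az": 0},
    {"dx": -1,"dy": -1,"dz": 75,"ax": 0,"ay": 0,"az": 0},
    {"dx": -1,"dy": -1,"dz": 95,"ax": 0,"ay": 0,"az": 0},
    {"dx": -1,"dy": -1,"dz": 110,"ax": 0,"ay": 0,"az": 0},
    {"dx": -1,"dy": -1,"dz": 120,"ax": 0,"ay": 0,"az": 0},
    {"dx": -1,"dy": -1,"dz": 120,"ax": 0,"ay": 0,"az": 0},
    {"dx": -1,"dy": -1,"dz": 120,"ax": 0,"ay": 0,"az": 0}
  ]
}}

```text
time: 12.55
eef_pos: [0.4594, -0.0032, 0.0763]
eef_rot: [3.14, 0.0, 1.571]
contact_force: [1.1, 0.5, -0.4]
finger_gap: 0.0722
gripper_force: 0.0
```

Emit:
{"name": "play_rows", "arguments": {
  "motion": [
    {"dx": 0,"dy": 0,"dz": 0,"ax": 0,"ay": 0,"az": 0},
    {"dx": 0,"dy": 0,"dz": 0,"ax": 0,"ay": 0,"az": 0},
    {"dx": 0,"dy": 0,"dz": 0,"ax": 0,"ay": 0,"az": 0},
    {"dx": 0,"dy": 0,"dz": 0,"ax": 0,"ay": 0,"az": 0},
    {"dx": 0,"dy": 0,"dz": 0,"ax": 0,"ay": 0,"az": 0},
    {"dx": 0,"dy": 0,"dz": 0,"ax": 0,"ay": 0,"az": 0},
    {"dx": 0,"dy": 0,"dz": 0,"ax": 0,"ay": 0,"az": 0},
    {"dx": 0,"dy": 0,"dz": 0,"ax": 0,"ay": 0,"az": 0}
  ],
  "fingers": 1,
  "force": 25
}}

```text
time: 13.55
eef_pos: [0.4588, -0.0032, 0.0757]
eef_rot: [-3.142, -0.0, 1.571]
contact_force: [-0.1, 0.4, 0.7]
finger_gap: 0.0227
gripper_force: 25.0
```

Emit:
{"name": "play_rows", "arguments": {
  "motion": [
    {"dx": 0,"dy": 0,"dz": -10,"ax": 0,"ay": 0,"az": 0},
    {"dx": 0,"dy": 0,"dz": -25,"ax": 0,"ay": 0,"az": 0},
    {"dx": 0,"dy": 0,"dz": -40,"ax": 0,"ay": 0,"az": 0},
    {"dx": 0,"dy": 0,"dz": -60,"ax": 0,"ay": 0,"az": 0},
    {"dx": 0,"dy": 0,"dz": -80,"ax": 0,"ay": 0,"az": 0},
    {"dx": 0,"dy": 0,"dz": -100,"ax": 0,"ay": 0,"az": 0},
    {"dx": 0,"dy": 0,"dz": -110,"ax": 0,"ay": 0,"az": 0},
    {"dx": 0,"dy": 0,"dz": -110,"ax": 0,"ay": 0,"az": 0}
  ]
}}

```text
time: 14.55
eef_pos: [0.4595, -0.0032, 0.187]
eef_rot: [3.139, 0.0, 1.571]
contact_force: [-0.1, 0.2, -1.0]
finger_gap: 0.0231
gripper_force: 25.0
```

Run:
```python
from h import *
s=robot.observe();print(s["time"],s["eef_pos"],s["eef_rot"],s["q"].round(2),s["finger_gap"])
print(go(.522,-.443,.18,1.571))
```

```text
14.55 [ 0.45946844 -0.00324297  0.18697288] [3.13904457e+00 1.56351815e-04 1.57082267e+00] [-0.06 -0.04  2.17  0.    1.01 -0.06] 0.02309358645487963
(array([-439.8,   62.5,    7.2]), array([ 0.003,  0.   , -0.   ]))
```

Emit:
{"name": "play_rows", "arguments": {
  "motion": [
    {"dx": -30,"dy": 4,"dz": 0,"ax": 0,"ay": 0,"az": 0},
    {"dx": -80,"dy": 11,"dz": 0,"ax": 0,"ay": 0,"az": 0},
    {"dx": -135,"dy": 19,"dz": 0,"ax": 0,"ay": 0,"az": 0},
    {"dx": -190,"dy": 27,"dz": 0,"ax": 0,"ay": 0,"az": 0},
    {"dx": -245,"dy": 35,"dz": 0,"ax": 0,"ay": 0,"az": 0},
    {"dx": -300,"dy": 43,"dz": 0,"ax": 0,"ay": 0,"az": 0},
    {"dx": -355,"dy": 50,"dz": 0,"ax": 0,"ay": 0,"az": 0},
    {"dx": -400,"dy": 57,"dz": 0,"ax": 0,"ay": 0,"az": 0}
  ]
}}

```text
time: 15.55
eef_pos: [0.5152, -0.4051, 0.1842]
eef_rot: [-3.14, -0.001, 1.57]
contact_force: [0.7, 0.5, -1.1]
finger_gap: 0.023
gripper_force: 25.0
```

Emit:
{"name": "play_rows", "arguments": {
  "motion": [
    {"dx": -30,"dy": 4,"dz": 5,"ax": 0,"ay": 0,"az": 0},
    {"dx": -40,"dy": 6,"dz": 15,"ax": 0,"ay": 0,"az": 0},
    {"dx": -40,"dy": 6,"dz": 30,"ax": 0,"ay": 0,"az": 0},
    {"dx": -40,"dy": 6,"dz": 40,"ax": 0,"ay": 0,"az": 0},
    {"dx": -40,"dy": 6,"dz": 50,"ax": 0,"ay": 0,"az": 0},
    {"dx": -40,"dy": 6,"dz": 60,"ax": 0,"ay": 0,"az": 0},
    {"dx": -40,"dy": 6,"dz": 60,"ax": 0,"ay": 0,"az": 0},
    {"dx": -40,"dy": 6,"dz": 60,"ax": 0,"ay": 0,"az": 0}
  ]
}}

```text
time: 16.55
eef_pos: [0.5221, -0.4433, 0.1261]
eef_rot: [3.141, 0.0, 1.571]
contact_force: [0.5, 0.6, -1.8]
finger_gap: 0.0232
gripper_force: 25.0
```

Run:
```python
from h import *
s=robot.observe();print(s["time"],s["eef_pos"],s["eef_rot"],s["q"].round(2),s["finger_gap"])
cv2.imwrite("pics/w5.png",robot.read_camera("wrist"))
for n in ["sprocket","sprocket_tray"]: print(n,[ (d["position"],d["confidence"]) for d in robot.tip_of(n,"wrist")])
print(go(.522,-.443,.08,1.571))
```

```text
16.55 [ 0.5220993  -0.44326465  0.12611882] [3.14105460e+00 4.41765806e-04 1.57092270e+00] [-0.74  0.43  1.73  0.    0.98 -0.74] 0.02320256529634785
sprocket [([0.5244, -0.4458, 0.0537], 0.91)]
sprocket_tray [([0.5185, -0.4057, 0.0042], 0.86)]
(array([ 0.6, -0.2, 46.5]), array([ 0.001,  0.001, -0.   ]))
```

View pics/w5.png

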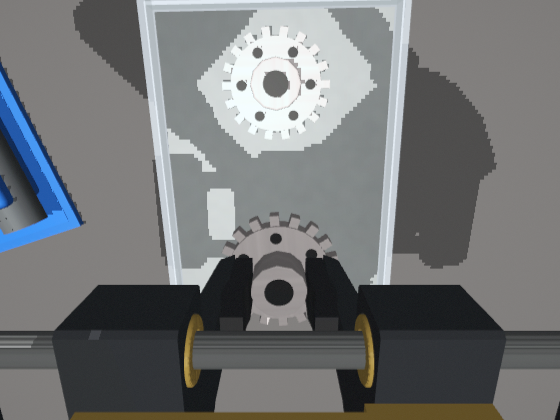

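The sprocket is held at (280,285), centred between the walls. Lower it and release.

Emit:
{"name": "play_rows", "arguments": {
  "motion": [
    {"dx": 0,"dy": 0,"dz": 10,"ax": 0,"ay": 0,"az": 0},
    {"dx": 0,"dy": 0,"dz": 20,"ax": 0,"ay": 0,"az": 0},
    {"dx": 0,"dy": 0,"dz": 30,"ax": 0,"ay": 0,"az": 0},
    {"dx": 0,"dy": 0,"dz": 37,"ax": 0,"ay": 0,"az": 0},
    {"dx": 0,"dy": 0,"dz": 42,"ax": 0,"ay": 0,"az": 0},
    {"dx": 0,"dy": 0,"dz": 46,"ax": 0,"ay": 0,"az": 0},
    {"dx": 0,"dy": 0,"dz": 46,"ax": 0,"ay": 0,"az": 0},
    {"dx": 0,"dy": 0,"dz": 46,"ax": 0,"ay": 0,"az": 0}
  ]
}}

```text
time: 17.7
eef_pos: [0.522, -0.4433, 0.0799]
eef_rot: [3.141, 0.0, 1.571]
contact_force: [-0.3, -0.1, -0.8]
finger_gap: 0.0234
gripper_force: 25.0
```

Emit:
{"name": "play_rows", "arguments": {
  "motion": [
    {"dx": 0,"dy": 0,"dz": 0,"ax": 0,"ay": 0,"az": 0},
    {"dx": 0,"dy": 0,"dz": 0,"ax": 0,"ay": 0,"az": 0},
    {"dx": 0,"dy": 0,"dz": 0,"ax": 0,"ay": 0,"az": 0},
    {"dx": 0,"dy": 0,"dz": -5,"ax": 0,"ay": 0,"az": 0},
    {"dx": 0,"dy": 0,"dz": -20,"ax": 0,"ay": 0,"az": 0},
    {"dx": 0,"dy": 0,"dz": -45,"ax": 0,"ay": 0,"az": 0},
    {"dx": 0,"dy": 0,"dz": -80,"ax": 0,"ay": 0,"az": 0},
    {"dx": 0,"dy": 0,"dz": -110,"ax": 0,"ay": 0,"az": 0}
  ],
  "fingers": -0.14
}}

```text
time: 18.7
eef_pos: [0.5222, -0.4436, 0.1925]
eef_rot: [3.14, 0.001, 1.571]
contact_force: [0.5, -0.8, 0.2]
finger_gap: 0.0503
gripper_force: 0.0
```

Run:
```python
from h import *
s=robot.observe();print(s["time"],s["eef_pos"],s["eef_rot"],s["q"].round(2),s["finger_gap"])
robot.read_camera("wrist")
for n in ["sprocket","sprocket_tray"]: print(n,[ (d["position"],d["confidence"]) for d in robot.tip_of(n,"wrist")])
print(go(.445,-.119,.20,0.015))
```

```text
18.7 [ 0.52221828 -0.44356812  0.19252075] [3.13999625e+00 1.49219968e-03 1.57081785e+00] [-0.74  0.36  1.69 -0.    1.09 -0.74] 0.050263206845633304
sprocket [([0.5248, -0.4428, 0.0022], 0.6)]
sprocket_tray [([0.5233, -0.4028, 0.0015], 0.68)]
(array([325.3, -78.1,  -8.5]), array([ 0.007, -0.   ,  1.556]))
```

Sprocket placed. Next is the shock at y≈−0.12.

Emit:
{"name": "play_rows", "arguments": {
  "motion": [
    {"dx": 45,"dy": -11,"dz": -4,"ax": 0,"ay": 0,"az": 0.17},
    {"dx": 90,"dy": -22,"dz": -6,"ax": 0,"ay": 0,"az": 0.34},
    {"dx": 135,"dy": -33,"dz": -8,"ax": 0,"ay": 0,"az": 0.51},
    {"dx": 180,"dy": -44,"dz": -8,"ax": 0,"ay": 0,"az": 0.68},
    {"dx": 225,"dy": -55,"dz": -8,"ax": 0,"ay": 0,"az": 0.85},
    {"dx": 270,"dy": -66,"dz": -8,"ax": 0,"ay": 0,"az": 1.02},
    {"dx": 310,"dy": -75,"dz": -8,"ax": 0,"ay": 0,"az": 1.19},
    {"dx": 325,"dy": -78,"dz": -8,"ax": 0,"ay": 0,"az": 1.36}
  ]
}}

```text
time: 19.85
eef_pos: [0.4419, -0.1159, 0.1959]
eef_rot: [-3.14, 0.003, 0.207]
contact_force: [-0.1, -0.2, 0.0]
finger_gap: 0.0502
gripper_force: 0.0
```

Emit:
{"name": "play_rows", "arguments": {
  "motion": [
    {"dx": 0,"dy": 0,"dz": 0,"ax": 0,"ay": 0,"az": 0.15},
    {"dx": 0,"dy": 0,"dz": 0,"ax": 0,"ay": 0,"az": 0.196},
    {"dx": 0,"dy": 0,"dz": 0,"ax": 0,"ay": 0,"az": 0.196},
    {"dx": 0,"dy": 0,"dz": 0,"ax": 0,"ay": 0,"az": 0.196},
    {"dx": 0,"dy": 0,"dz": 0,"ax": 0,"ay": 0,"az": 0.196},
    {"dx": 0,"dy": 0,"dz": 0,"ax": 0,"ay": 0,"az": 0.196},
    {"dx": 0,"dy": 0,"dz": 0,"ax": 0,"ay": 0,"az": 0.196},
    {"dx": 0,"dy": 0,"dz": 0,"ax": 0,"ay": 0,"az": 0.196}
  ]
}}

```text
time: 20.85
eef_pos: [0.4438, -0.1182, 0.1977]
eef_rot: [-3.142, -0.0, 0.015]
contact_force: [0.0, 0.0, 0.3]
finger_gap: 0.0504
gripper_force: 0.0
```

Run:
```python
from h import *
s=robot.observe();print(s["time"],s["eef_pos"],s["eef_rot"],s["q"].round(2))
robot.read_camera("wrist")
print([ (d["position"],d["confidence"]) for d in robot.tip_of("shock_a","wrist")],rects("shock_a","wrist",.016))
robot.read_camera("top")
print(rects("shock_tray","top",.014),[ (d["position"],d["confidence"]) for d in robot.tip_of("shock_tray","top")])
print(go(.445,-.119,.068,0.015))
```

```text
20.85 [ 0.44384506 -0.11821897  0.1977319 ] [-3.14156333e+00 -4.21492096e-05  1.47957496e-02] [-0.31 -0.06  2.16  0.    1.04  1.24]
[([0.4489, -0.1181, -0.0004], 0.68)] [(0.79, 445, -118, 92, 20, 0.2)]
[(0.91, 501, 426, 174, 131, -83.5)] [([0.5018, 0.4252, 0.0005], 0.74)]
(array([  1.2,   0.8, 129.7]), array([-0.,  0., -0.]))
```

Emit:
{"name": "play_rows", "arguments": {
  "motion": [
    {"dx": 1,"dy": 0,"dz": 25,"ax": 0,"ay": 0,"az": 0},
    {"dx": 2,"dy": 0,"dz": 50,"ax": 0,"ay": 0,"az": 0},
    {"dx": 2,"dy": 0,"dz": 75,"ax": 0,"ay": 0,"az": 0},
    {"dx": 2,"dy": 0,"dz": 100,"ax": 0,"ay": 0,"az": 0},
    {"dx": 2,"dy": 0,"dz": 118,"ax": 0,"ay": 0,"az": 0},
    {"dx": 2,"dy": 0,"dz": 129,"ax": 0,"ay": 0,"az": 0},
    {"dx": 2,"dy": 0,"dz": 129,"ax": 0,"ay": 0,"az": 0},
    {"dx": 2,"dy": 0,"dz": 129,"ax": 0,"ay": 0,"az": 0}
  ]
}}

```text
time: 22.15
eef_pos: [0.4464, -0.1184, 0.0694]
eef_rot: [3.141, -0.001, 0.015]
contact_force: [0.8, 0.5, 0.4]
finger_gap: 0.0502
gripper_force: 0.0
```

Emit:
{"name": "play_rows", "arguments": {
  "motion": [
    {"dx": 0,"dy": 0,"dz": 0,"ax": 0,"ay": 0,"az": 0},
    {"dx": 0,"dy": 0,"dz": 0,"ax": 0,"ay": 0,"az": 0},
    {"dx": 0,"dy": 0,"dz": 0,"ax": 0,"ay": 0,"az": 0},
    {"dx": 0,"dy": 0,"dz": 0,"ax": 0,"ay": 0,"az": 0},
    {"dx": 0,"dy": 0,"dz": 0,"ax": 0,"ay": 0,"az": 0},
    {"dx": 0,"dy": 0,"dz": 0,"ax": 0,"ay": 0,"az": 0},
    {"dx": 0,"dy": 0,"dz": 0,"ax": 0,"ay": 0,"az": 0},
    {"dx": 0,"dy": 0,"dz": 0,"ax": 0,"ay": 0,"az": 0}
  ],
  "fingers": 1,
  "force": 25
}}

```text
time: 23.15
eef_pos: [0.446, -0.1183, 0.069]
eef_rot: [3.141, -0.0, 0.015]
contact_force: [-1.6, -0.1, 5.2]
finger_gap: 0.0201
gripper_force: 25.0
```

Emit:
{"name": "play_rows", "arguments": {
  "motion": [
    {"dx": 0,"dy": 0,"dz": -10,"ax": 0,"ay": 0,"az": 0},
    {"dx": 0,"dy": 0,"dz": -25,"ax": 0,"ay": 0,"az": 0},
    {"dx": 0,"dy": 0,"dz": -40,"ax": 0,"ay": 0,"az": 0},
    {"dx": 0,"dy": 0,"dz": -60,"ax": 0,"ay": 0,"az": 0},
    {"dx": 0,"dy": 0,"dz": -80,"ax": 0,"ay": 0,"az": 0},
    {"dx": 0,"dy": 0,"dz": -100,"ax": 0,"ay": 0,"az": 0},
    {"dx": 0,"dy": 0,"dz": -125,"ax": 0,"ay": 0,"az": 0},
    {"dx": 0,"dy": 0,"dz": -140,"ax": 0,"ay": 0,"az": 0}
  ]
}}

```text
time: 24.15
eef_pos: [0.4465, -0.1183, 0.211]
eef_rot: [3.141, -0.003, 0.015]
contact_force: [-0.2, 0.4, -1.2]
finger_gap: 0.02
gripper_force: 25.0
```

Run:
```python
from h import *
s=robot.observe();print(s["time"],s["eef_pos"],s["eef_rot"],s["q"].round(2),s["finger_gap"])
a=np.radians(5.9);Y=np.array([-np.sin(a),np.cos(a)]);c=np.array([.501,.426])
for y in (-.042,.012): p=c+Y*y; print(p,go(*p,.20,a+.01))
```

```text
24.15 [ 0.44645216 -0.11834985  0.21098688] [ 3.14064204e+00 -2.80871655e-03  1.48622722e-02] [-0.31 -0.07  2.14  0.    1.06  1.24] 0.01997248643630893
[0.50531729 0.38422248] (array([  66.3, -501.7,   10.7]), array([ 0.001, -0.003, -0.098]))
[0.49976649 0.43793643] (array([  61.5, -555.4,   10.6]), array([ 0.001, -0.003, -0.098]))
```

Emit:
{"name": "play_rows", "arguments": {
  "motion": [
    {"dx": 3,"dy": -25,"dz": 0,"ax": 0,"ay": 0,"az": 0},
    {"dx": 9,"dy": -70,"dz": 0,"ax": 0,"ay": 0,"az": -0.01},
    {"dx": 16,"dy": -120,"dz": 0,"ax": 0,"ay": 0,"az": -0.03},
    {"dx": 22,"dy": -170,"dz": 0,"ax": 0,"ay": 0,"az": -0.05},
    {"dx": 29,"dy": -220,"dz": 0,"ax": 0,"ay": 0,"az": -0.07},
    {"dx": 36,"dy": -270,"dz": 0,"ax": 0,"ay": 0,"az": -0.09},
    {"dx": 42,"dy": -320,"dz": 0,"ax": 0,"ay": 0,"az": -0.098},
    {"dx": 49,"dy": -370,"dz": 0,"ax": 0,"ay": 0,"az": -0.098}
  ]
}}

```text
time: 25.15
eef_pos: [0.4891, 0.2542, 0.209]
eef_rot: [3.141, -0.0, 0.113]
contact_force: [-0.3, 0.2, -1.2]
finger_gap: 0.0195
gripper_force: 25.0
```

Run:
```python
from h import *
print(go(.5053,.3842,.13,.113))
```

```text
(array([  30.7, -127.3,   79. ]), array([ 0., -0.,  0.]))
```

Emit:
{"name": "play_rows", "arguments": {
  "motion": [
    {"dx": 10,"dy": -40,"dz": 5,"ax": 0,"ay": 0,"az": 0},
    {"dx": 20,"dy": -80,"dz": 15,"ax": 0,"ay": 0,"az": 0},
    {"dx": 28,"dy": -115,"dz": 30,"ax": 0,"ay": 0,"az": 0},
    {"dx": 30,"dy": -128,"dz": 45,"ax": 0,"ay": 0,"az": 0},
    {"dx": 30,"dy": -128,"dz": 60,"ax": 0,"ay": 0,"az": 0},
    {"dx": 30,"dy": -128,"dz": 75,"ax": 0,"ay": 0,"az": 0},
    {"dx": 30,"dy": -128,"dz": 79,"ax": 0,"ay": 0,"az": 0},
    {"dx": 30,"dy": -128,"dz": 79,"ax": 0,"ay": 0,"az": 0}
  ]
}}

```text
time: 26.15
eef_pos: [0.5047, 0.3821, 0.1294]
eef_rot: [3.141, 0.001, 0.112]
contact_force: [-0.1, 0.2, -1.1]
finger_gap: 0.02
gripper_force: 25.0
```

Run:
```python
from h import *
s=robot.observe();print(s["time"],s["eef_pos"],s["eef_rot"],s["q"].round(2),s["finger_gap"])
cv2.imwrite("pics/w6.png",robot.read_camera("wrist"))
for n in ["shock_a","shock_tray"]: print(n,[ (d["position"],d["confidence"]) for d in robot.tip_of(n,"wrist")])
print(go(.5053,.3842,.073,.113))
```

```text
26.15 [0.50473995 0.38211631 0.12941264] [3.14112177e+00 6.59432095e-04 1.11837338e-01] [ 0.61  0.34  1.85 -0.    0.96  2.07] 0.019962547167993214
shock_a []
shock_tray [([0.5032, 0.4262, -0.0008], 0.67)]
(array([-0. , -1.1, 57.6]), array([-0.001, -0.001, -0.001]))
```

View pics/w6.png

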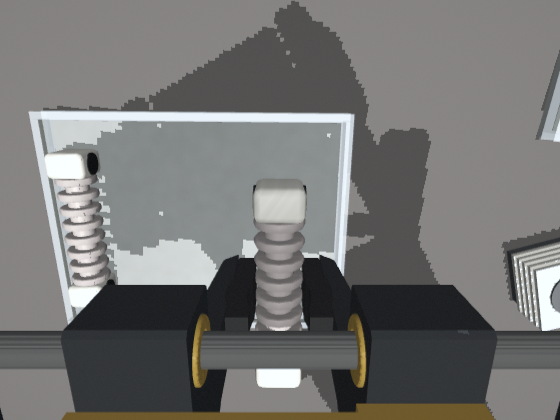

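The held shock at (280,280) is parallel to the tray, and the right wall is at about 345. I'll shift slightly left, lower, and open to about 32 mm.

Emit:
{"name": "play_rows", "arguments": {
  "motion": [
    {"dx": 0,"dy": -2,"dz": 12,"ax": 0,"ay": 0,"az": 0},
    {"dx": 0,"dy": -2,"dz": 24,"ax": 0,"ay": 0,"az": 0},
    {"dx": 0,"dy": -2,"dz": 36,"ax": 0,"ay": 0,"az": 0},
    {"dx": 0,"dy": -2,"dz": 46,"ax": 0,"ay": 0,"az": 0},
    {"dx": 0,"dy": -2,"dz": 52,"ax": 0,"ay": 0,"az": 0},
    {"dx": 0,"dy": -2,"dz": 56,"ax": 0,"ay": 0,"az": 0},
    {"dx": 0,"dy": -2,"dz": 56,"ax": 0,"ay": 0,"az": 0},
    {"dx": 0,"dy": -2,"dz": 56,"ax": 0,"ay": 0,"az": 0}
  ]
}}

```text
time: 27.3
eef_pos: [0.5048, 0.3853, 0.0741]
eef_rot: [-3.141, -0.001, 0.113]
contact_force: [-0.1, -0.2, -1.5]
finger_gap: 0.0194
gripper_force: 25.0
```

Emit:
{"name": "play_rows", "arguments": {
  "motion": [
    {"dx": 0,"dy": 0,"dz": 0,"ax": 0,"ay": 0,"az": 0},
    {"dx": 0,"dy": 0,"dz": 0,"ax": 0,"ay": 0,"az": 0},
    {"dx": 0,"dy": 0,"dz": 0,"ax": 0,"ay": 0,"az": 0},
    {"dx": 0,"dy": 0,"dz": -5,"ax": 0,"ay": 0,"az": 0},
    {"dx": 0,"dy": 0,"dz": -20,"ax": 0,"ay": 0,"az": 0},
    {"dx": 0,"dy": 0,"dz": -45,"ax": 0,"ay": 0,"az": 0},
    {"dx": 0,"dy": 0,"dz": -80,"ax": 0,"ay": 0,"az": 0},
    {"dx": 0,"dy": 0,"dz": -120,"ax": 0,"ay": 0,"az": 0}
  ],
  "fingers": 0.27
}}

```text
time: 28.3
eef_pos: [0.5043, 0.3849, 0.1954]
eef_rot: [-3.142, 0.0, 0.113]
contact_force: [0.4, 0.0, 0.1]
finger_gap: 0.0322
gripper_force: 0.0
```

Run:
```python
from h import *
s=robot.observe();print(s["time"],s["eef_pos"],s["eef_rot"],s["q"].round(2),s["finger_gap"])
robot.read_camera("wrist")
for n in ["shock_a","shock_tray"]: print(n,[ (d["position"],d["confidence"]) for d in robot.tip_of(n,"wrist")])
print(rects("shock_a","wrist",.02))
print(go(.406,.257,.20,.16))
```

```text
28.3 [0.5043293  0.38494252 0.19544917] [-3.14159233e+00  6.72259518e-05  1.12791379e-01] [0.61 0.27 1.8  0.   1.07 2.07] 0.03223294516869954
shock_a [([0.5058, 0.3832, 0.005], 0.86)]
shock_tray [([0.5013, 0.4248, -0.0014], 0.7)]
[(0.64, 457, 276, 22, 8, -83.5), (0.61, 506, 389, 93, 21, 5.9)]
(array([-113. ,  116.5,   -4.8]), array([-0.002, -0.003, -0.047]))
```

Shock placed. Go to the other one.

Emit:
{"name": "play_rows", "arguments": {
  "motion": [
    {"dx": -25,"dy": 26,"dz": -3,"ax": 0,"ay": 0,"az": -0.01},
    {"dx": -55,"dy": 56,"dz": -3,"ax": 0,"ay": 0,"az": -0.03},
    {"dx": -90,"dy": 92,"dz": -3,"ax": 0,"ay": 0,"az": -0.047},
    {"dx": -113,"dy": 117,"dz": -3,"ax": 0,"ay": 0,"az": -0.047},
    {"dx": -113,"dy": 117,"dz": -3,"ax": 0,"ay": 0,"az": -0.047},
    {"dx": -113,"dy": 117,"dz": -3,"ax": 0,"ay": 0,"az": -0.047},
    {"dx": -113,"dy": 117,"dz": -3,"ax": 0,"ay": 0,"az": -0.047},
    {"dx": -113,"dy": 117,"dz": -3,"ax": 0,"ay": 0,"az": -0.047}
  ],
  "fingers": -0.14
}}

```text
time: 29.5
eef_pos: [0.406, 0.2568, 0.1967]
eef_rot: [-3.142, 0.0, 0.16]
contact_force: [-1.4, 0.4, -0.4]
finger_gap: 0.0499
gripper_force: 0.0
```

Run:
```python
from h import *
s=robot.observe();print(s["time"],s["eef_pos"],s["eef_rot"],s["q"].round(2),s["finger_gap"])
cv2.imwrite("pics/w7.png",robot.read_camera("wrist"))
print([ (d["position"],d["confidence"]) for d in robot.tip_of("shock_a","wrist")],rects("shock_a","wrist",.016))
print(go(.406,.257,.069,.16))
```

```text
29.5 [0.40596625 0.25676437 0.19665725] [-3.14151495e+00  3.54077910e-06  1.60276225e-01] [ 0.51 -0.01  2.12  0.    1.03  1.92] 0.04994821591283831
[([0.4102, 0.2609, -0.0058], 0.69), ([0.5067, 0.3859, 0.0043], 0.67)] [(0.82, 407, 260, 93, 22, 10.0), (0.71, 490, 386, 64, 27, 8.5)]
(array([  0.5,  -0.5, 127.6]), array([0., 0., 0.]))
```

View pics/w7.png

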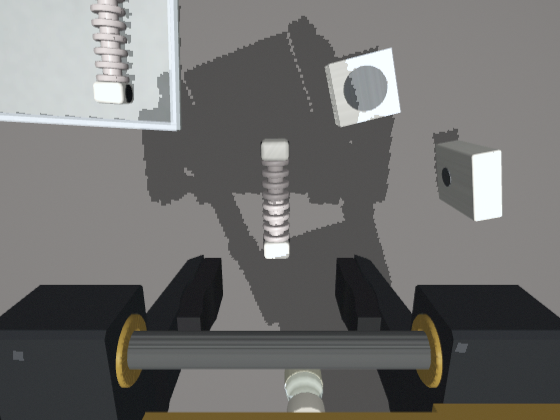

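The shock is at (275,200) between the fingers. The box at (362,88) and the spacer at (470,180) are clear.

Emit:
{"name": "play_rows", "arguments": {
  "motion": [
    {"dx": 1,"dy": -2,"dz": 25,"ax": 0,"ay": 0,"az": 0},
    {"dx": 1,"dy": -2,"dz": 50,"ax": 0,"ay": 0,"az": 0},
    {"dx": 1,"dy": -2,"dz": 75,"ax": 0,"ay": 0,"az": 0},
    {"dx": 1,"dy": -2,"dz": 100,"ax": 0,"ay": 0,"az": 0},
    {"dx": 1,"dy": -2,"dz": 118,"ax": 0,"ay": 0,"az": 0},
    {"dx": 1,"dy": -2,"dz": 128,"ax": 0,"ay": 0,"az": 0},
    {"dx": 1,"dy": -2,"dz": 128,"ax": 0,"ay": 0,"az": 0},
    {"dx": 1,"dy": -2,"dz": 128,"ax": 0,"ay": 0,"az": 0}
  ]
}}

```text
time: 30.65
eef_pos: [0.4067, 0.2586, 0.0694]
eef_rot: [-3.141, -0.001, 0.16]
contact_force: [0.4, 0.6, 0.5]
finger_gap: 0.0506
gripper_force: 0.0
```

Emit:
{"name": "play_rows", "arguments": {
  "motion": [
    {"dx": 0,"dy": 0,"dz": 0,"ax": 0,"ay": 0,"az": 0},
    {"dx": 0,"dy": 0,"dz": 0,"ax": 0,"ay": 0,"az": 0},
    {"dx": 0,"dy": 0,"dz": 0,"ax": 0,"ay": 0,"az": 0},
    {"dx": 0,"dy": 0,"dz": 0,"ax": 0,"ay": 0,"az": 0},
    {"dx": 0,"dy": 0,"dz": 0,"ax": 0,"ay": 0,"az": 0},
    {"dx": 0,"dy": 0,"dz": 0,"ax": 0,"ay": 0,"az": 0},
    {"dx": 0,"dy": 0,"dz": 0,"ax": 0,"ay": 0,"az": 0},
    {"dx": 0,"dy": 0,"dz": 0,"ax": 0,"ay": 0,"az": 0}
  ],
  "fingers": 1,
  "force": 25
}}

```text
time: 31.65
eef_pos: [0.4062, 0.2583, 0.069]
eef_rot: [-3.141, -0.0, 0.16]
contact_force: [-1.0, -0.7, 5.6]
finger_gap: 0.0196
gripper_force: 25.0
```

Emit:
{"name": "play_rows", "arguments": {
  "motion": [
    {"dx": 0,"dy": 0,"dz": -10,"ax": 0,"ay": 0,"az": 0},
    {"dx": 0,"dy": 0,"dz": -25,"ax": 0,"ay": 0,"az": 0},
    {"dx": 0,"dy": 0,"dz": -40,"ax": 0,"ay": 0,"az": 0},
    {"dx": 0,"dy": 0,"dz": -60,"ax": 0,"ay": 0,"az": 0},
    {"dx": 0,"dy": 0,"dz": -80,"ax": 0,"ay": 0,"az": 0},
    {"dx": 0,"dy": 0,"dz": -100,"ax": 0,"ay": 0,"az": 0},
    {"dx": 0,"dy": 0,"dz": -110,"ax": 0,"ay": 0,"az": 0},
    {"dx": 0,"dy": 0,"dz": -110,"ax": 0,"ay": 0,"az": 0}
  ]
}}

```text
time: 32.65
eef_pos: [0.4066, 0.2585, 0.1799]
eef_rot: [-3.141, -0.002, 0.16]
contact_force: [-0.7, 0.4, -0.1]
finger_gap: 0.0198
gripper_force: 25.0
```

Run:
```python
from h import *
s=robot.observe();print(s["time"],s["eef_pos"],s["eef_rot"],s["q"].round(2),s["finger_gap"])
print(go(.500,.4385,.13,.095))
```

```text
32.65 [0.40663455 0.25853696 0.17991142] [-3.14070504e+00 -2.31385326e-03  1.59760135e-01] [0.51 0.01 2.13 0.   1.   1.93] 0.01976406800574147
(array([ 120.7, -162.8,   50.3]), array([-0.001, -0.002,  0.065]))
```

Emit:
{"name": "play_rows", "arguments": {
  "motion": [
    {"dx": 25,"dy": -33,"dz": 0,"ax": 0,"ay": 0,"az": 0.01},
    {"dx": 55,"dy": -74,"dz": 0,"ax": 0,"ay": 0,"az": 0.03},
    {"dx": 85,"dy": -114,"dz": 5,"ax": 0,"ay": 0,"az": 0.05},
    {"dx": 110,"dy": -148,"dz": 15,"ax": 0,"ay": 0,"az": 0.06},
    {"dx": 120,"dy": -163,"dz": 30,"ax": 0,"ay": 0,"az": 0.06},
    {"dx": 120,"dy": -163,"dz": 45,"ax": 0,"ay": 0,"az": 0.06},
    {"dx": 120,"dy": -163,"dz": 50,"ax": 0,"ay": 0,"az": 0.06},
    {"dx": 120,"dy": -163,"dz": 50,"ax": 0,"ay": 0,"az": 0.06}
  ]
}}

```text
time: 33.65
eef_pos: [0.4978, 0.4369, 0.1277]
eef_rot: [3.14, 0.002, 0.099]
contact_force: [-0.3, 0.0, -1.2]
finger_gap: 0.0198
gripper_force: 25.0
```

Run:
```python
from h import *
s=robot.observe();print(s["time"],s["eef_pos"],s["eef_rot"],s["q"].round(2),s["finger_gap"])
cv2.imwrite("pics/w8.png",robot.read_camera("wrist"))
print(go(.500,.4385,.0735,.1))
```

```text
33.65 [0.49777733 0.4368831  0.12771973] [3.14017220e+00 1.98632032e-03 9.92057832e-02] [ 0.68  0.39  1.78 -0.    0.97  2.15] 0.01979902165868569
(array([ 1.8, -1. , 55.2]), array([ 0.   ,  0.001, -0.001]))
```

View pics/w8.png

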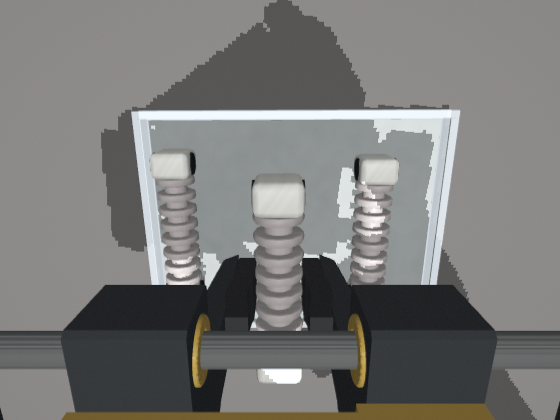

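The held shock at (280,280) is centred between the fixed one (175,220) and the placed one (372,220). Lower and release.

Emit:
{"name": "play_rows", "arguments": {
  "motion": [
    {"dx": 0,"dy": 0,"dz": 12,"ax": 0,"ay": 0,"az": 0},
    {"dx": 0,"dy": 0,"dz": 24,"ax": 0,"ay": 0,"az": 0},
    {"dx": 0,"dy": 0,"dz": 36,"ax": 0,"ay": 0,"az": 0},
    {"dx": 0,"dy": 0,"dz": 46,"ax": 0,"ay": 0,"az": 0},
    {"dx": 0,"dy": 0,"dz": 52,"ax": 0,"ay": 0,"az": 0},
    {"dx": 0,"dy": 0,"dz": 55,"ax": 0,"ay": 0,"az": 0},
    {"dx": 0,"dy": 0,"dz": 56,"ax": 0,"ay": 0,"az": 0},
    {"dx": 0,"dy": 0,"dz": 56,"ax": 0,"ay": 0,"az": 0}
  ]
}}

```text
time: 34.7
eef_pos: [0.4989, 0.4385, 0.0731]
eef_rot: [-3.141, -0.001, 0.1]
contact_force: [-0.2, 0.2, -1.2]
finger_gap: 0.0195
gripper_force: 25.0
```

Emit:
{"name": "play_rows", "arguments": {
  "motion": [
    {"dx": 0,"dy": 0,"dz": 0,"ax": 0,"ay": 0,"az": 0},
    {"dx": 0,"dy": 0,"dz": 0,"ax": 0,"ay": 0,"az": 0},
    {"dx": 0,"dy": 0,"dz": 0,"ax": 0,"ay": 0,"az": 0},
    {"dx": 0,"dy": 0,"dz": -5,"ax": 0,"ay": 0,"az": 0},
    {"dx": 0,"dy": 0,"dz": -20,"ax": 0,"ay": 0,"az": 0},
    {"dx": 0,"dy": 0,"dz": -45,"ax": 0,"ay": 0,"az": 0},
    {"dx": 0,"dy": 0,"dz": -80,"ax": 0,"ay": 0,"az": 0},
    {"dx": 0,"dy": 0,"dz": -125,"ax": 0,"ay": 0,"az": 0}
  ],
  "fingers": 0.27
}}

```text
time: 35.7
eef_pos: [0.4982, 0.4379, 0.1989]
eef_rot: [3.141, 0.001, 0.1]
contact_force: [0.3, 0.1, 0.2]
finger_gap: 0.0319
gripper_force: 0.0
```

Run:
```python
from h import *
s=robot.observe();print(s["time"],s["eef_pos"],s["eef_rot"],s["q"].round(2),s["finger_gap"])
robot.read_camera("wrist")
for n in ["shock_a","shock_tray"]: print(n,[ (d["position"],d["confidence"]) for d in robot.tip_of(n,"wrist")])
print(go(.448,.132,.22,.35))
```

```text
35.7 [0.49815554 0.43787551 0.19893407] [3.14096777e+00 1.02495066e-03 9.97640285e-02] [0.68 0.32 1.73 0.   1.09 2.15] 0.03186701176007157
shock_a [([0.5041, 0.3873, 0.0045], 0.85), ([0.5001, 0.4409, -0.0], 0.82)]
shock_tray [([0.5023, 0.4253, -0.0015], 0.65)]
(array([-82.9, 301. , -19. ]), array([-0.004, -0.008, -0.25 ]))
```

Emit:
{"name": "play_rows", "arguments": {
  "motion": [
    {"dx": -10,"dy": 40,"dz": -10,"ax": 0,"ay": 0,"az": -0.04},
    {"dx": -25,"dy": 90,"dz": -19,"ax": 0,"ay": 0,"az": -0.08},
    {"dx": -39,"dy": 140,"dz": -19,"ax": 0,"ay": 0,"az": -0.12},
    {"dx": -53,"dy": 190,"dz": -19,"ax": 0,"ay": 0,"az": -0.17},
    {"dx": -67,"dy": 240,"dz": -19,"ax": 0,"ay": 0,"az": -0.21},
    {"dx": -80,"dy": 290,"dz": -19,"ax": 0,"ay": 0,"az": -0.25},
    {"dx": -83,"dy": 301,"dz": -19,"ax": 0,"ay": 0,"az": -0.25},
    {"dx": -83,"dy": 301,"dz": -19,"ax": 0,"ay": 0,"az": -0.25}
  ],
  "fingers": -0.14
}}

```text
time: 36.85
eef_pos: [0.4458, 0.1301, 0.2163]
eef_rot: [-3.141, 0.0, 0.348]
contact_force: [0.5, -0.2, 0.4]
finger_gap: 0.0502
gripper_force: 0.0
```

Run:
```python
from h import *
s=robot.observe();print(s["time"],s["eef_pos"],s["eef_rot"],s["q"].round(2),s["finger_gap"])
cv2.imwrite("pics/w9.png",robot.read_camera("wrist"))
print([ (d["position"],d["confidence"]) for d in robot.tip_of("spacer","wrist")],rects("spacer","wrist",.056))
print(go(.448,.132,.098,.35))
```

```text
36.85 [0.44575662 0.13014976 0.21634183] [-3.14103866e+00  3.78128468e-04  3.47567683e-01] [ 0.23 -0.07  2.13  0.    1.08  1.45] 0.05023632912625285
[([0.4458, 0.1311, 0.0003], 0.83)] [(0.81, 454, 136, 53, 19, 20.0)]
(array([  1.7,   0.2, 118.7]), array([-0.   , -0.   ,  0.001]))
```

View pics/w9.png

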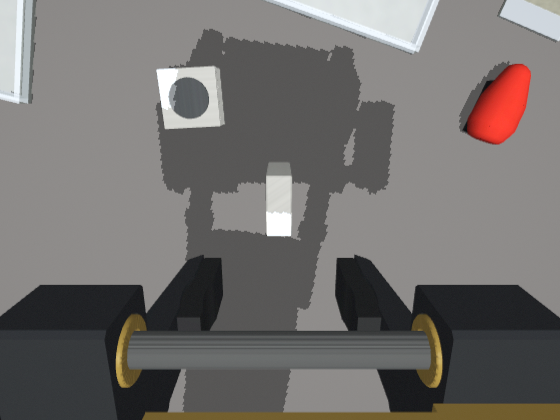

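The spacer's top face is centred near (279,205) with its far face visible above, so the fingers line up with it. Grip it high enough that the tips stay above the arms.

Emit:
{"name": "play_rows", "arguments": {
  "motion": [
    {"dx": 2,"dy": 0,"dz": 25,"ax": 0,"ay": 0,"az": 0},
    {"dx": 2,"dy": 0,"dz": 50,"ax": 0,"ay": 0,"az": 0},
    {"dx": 2,"dy": 0,"dz": 75,"ax": 0,"ay": 0,"az": 0},
    {"dx": 2,"dy": 0,"dz": 95,"ax": 0,"ay": 0,"az": 0},
    {"dx": 2,"dy": 0,"dz": 110,"ax": 0,"ay": 0,"az": 0},
    {"dx": 2,"dy": 0,"dz": 118,"ax": 0,"ay": 0,"az": 0},
    {"dx": 2,"dy": 0,"dz": 118,"ax": 0,"ay": 0,"az": 0},
    {"dx": 2,"dy": 0,"dz": 118,"ax": 0,"ay": 0,"az": 0}
  ]
}}

```text
time: 38.0
eef_pos: [0.4485, 0.1314, 0.0994]
eef_rot: [3.141, -0.001, 0.35]
contact_force: [0.2, -0.9, 0.3]
finger_gap: 0.0502
gripper_force: 0.0
```

Emit:
{"name": "play_rows", "arguments": {
  "motion": [
    {"dx": 0,"dy": 0,"dz": 0,"ax": 0,"ay": 0,"az": 0},
    {"dx": 0,"dy": 0,"dz": 0,"ax": 0,"ay": 0,"az": 0},
    {"dx": 0,"dy": 0,"dz": 0,"ax": 0,"ay": 0,"az": 0},
    {"dx": 0,"dy": 0,"dz": 0,"ax": 0,"ay": 0,"az": 0},
    {"dx": 0,"dy": 0,"dz": 0,"ax": 0,"ay": 0,"az": 0},
    {"dx": 0,"dy": 0,"dz": 0,"ax": 0,"ay": 0,"az": 0},
    {"dx": 0,"dy": 0,"dz": 0,"ax": 0,"ay": 0,"az": 0},
    {"dx": 0,"dy": 0,"dz": 0,"ax": 0,"ay": 0,"az": 0}
  ],
  "fingers": 1,
  "force": 35
}}

```text
time: 39.0
eef_pos: [0.448, 0.1311, 0.0989]
eef_rot: [3.141, -0.0, 0.35]
contact_force: [-1.3, -1.0, 4.0]
finger_gap: 0.018
gripper_force: 35.0
```

Emit:
{"name": "play_rows", "arguments": {
  "motion": [
    {"dx": 0,"dy": 0,"dz": -10,"ax": 0,"ay": 0,"az": 0},
    {"dx": 0,"dy": 0,"dz": -25,"ax": 0,"ay": 0,"az": 0},
    {"dx": 0,"dy": 0,"dz": -40,"ax": 0,"ay": 0,"az": 0},
    {"dx": 0,"dy": 0,"dz": -60,"ax": 0,"ay": 0,"az": 0},
    {"dx": 0,"dy": 0,"dz": -80,"ax": 0,"ay": 0,"az": 0},
    {"dx": 0,"dy": 0,"dz": -100,"ax": 0,"ay": 0,"az": 0},
    {"dx": 0,"dy": 0,"dz": -110,"ax": 0,"ay": 0,"az": 0},
    {"dx": 0,"dy": 0,"dz": -110,"ax": 0,"ay": 0,"az": 0}
  ]
}}

```text
time: 40.0
eef_pos: [0.4485, 0.1313, 0.2099]
eef_rot: [3.141, -0.002, 0.35]
contact_force: [0.8, -0.0, -1.8]
finger_gap: 0.0176
gripper_force: 35.0
```

Run:
```python
from h import *
s=robot.observe();print(s["time"],s["eef_pos"],s["eef_rot"],s["q"].round(2),s["finger_gap"])
robot.read_camera("top")
print(rects("swingarm","top",.004)[:2],[ (d["position"],d["confidence"]) for d in robot.tip_of("swingarm","top")][:2])
print(go(.640,-.171,.21,.138))
```

```text
40.0 [0.44850103 0.13130699 0.20993862] [ 3.14133229e+00 -2.49374419e-03  3.49805121e-01] [ 0.23 -0.05  2.13  0.    1.06  1.45] 0.017568884159958758
[(0.9, 324, -412, 136, 100, 19.1), (0.61, 648, -172, 136, 99, 7.5)] [([0.6391, -0.1717, 0.001], 0.9), ([0.3173, -0.4165, -0.0018], 0.7)]
(array([ 77.5, 349.8,  -2.2]), array([0.   , 0.001, 0.212]))
```

Emit:
{"name": "play_rows", "arguments": {
  "motion": [
    {"dx": 6,"dy": 25,"dz": 0,"ax": 0,"ay": 0,"az": 0.02},
    {"dx": 16,"dy": 75,"dz": 0,"ax": 0,"ay": 0,"az": 0.05},
    {"dx": 28,"dy": 125,"dz": 0,"ax": 0,"ay": 0,"az": 0.08},
    {"dx": 39,"dy": 175,"dz": 0,"ax": 0,"ay": 0,"az": 0.12},
    {"dx": 50,"dy": 225,"dz": 0,"ax": 0,"ay": 0,"az": 0.16},
    {"dx": 61,"dy": 275,"dz": 0,"ax": 0,"ay": 0,"az": 0.19},
    {"dx": 71,"dy": 320,"dz": 0,"ax": 0,"ay": 0,"az": 0.212},
    {"dx": 77,"dy": 350,"dz": 0,"ax": 0,"ay": 0,"az": 0.212}
  ]
}}

```text
time: 41.15
eef_pos: [0.6405, -0.1732, 0.207]
eef_rot: [-3.141, 0.002, 0.136]
contact_force: [0.1, 0.9, -0.8]
finger_gap: 0.0178
gripper_force: 35.0
```

Emit:
{"name": "play_rows", "arguments": {
  "motion": [
    {"dx": 0,"dy": 0,"dz": 5,"ax": 0,"ay": 0,"az": 0},
    {"dx": 0,"dy": 0,"dz": 15,"ax": 0,"ay": 0,"az": 0},
    {"dx": 0,"dy": 0,"dz": 25,"ax": 0,"ay": 0,"az": 0},
    {"dx": 0,"dy": 0,"dz": 30,"ax": 0,"ay": 0,"az": 0},
    {"dx": 0,"dy": 0,"dz": 30,"ax": 0,"ay": 0,"az": 0},
    {"dx": 0,"dy": 0,"dz": 30,"ax": 0,"ay": 0,"az": 0},
    {"dx": 0,"dy": 0,"dz": 30,"ax": 0,"ay": 0,"az": 0},
    {"dx": 0,"dy": 0,"dz": 30,"ax": 0,"ay": 0,"az": 0}
  ]
}}

```text
time: 42.15
eef_pos: [0.6404, -0.1714, 0.1792]
eef_rot: [3.141, -0.001, 0.138]
contact_force: [0.3, 0.3, -0.6]
finger_gap: 0.0178
gripper_force: 35.0
```

Run:
```python
from h import *
s=robot.observe();print(s["time"],s["eef_pos"],s["eef_rot"],s["q"].round(2),s["finger_gap"])
im=robot.read_camera("wrist");cv2.imwrite("pics/w10.png",cv2.resize(im,(800,600),interpolation=cv2.INTER_CUBIC))
print([ (d["position"],d["confidence"]) for d in robot.tip_of("swingarm","wrist")],[ (d["position"],d["confidence"]) for d in robot.tip_of("spacer","wrist")],rects("swingarm","wrist",.02))
m=robot.camera_model("wrist")
# predicted inner top edges of gap (bevel outer +-15 at z .034) in the present estimate, resized pixels
a=.138;X=np.array([np.cos(a),np.sin(a)]);Y=np.array([-X[1],X[0]])
for x,y,z in [(.05,.015,.034),(.05,-.015,.034),(-.01,.015,.034),(-.01,-.015,.034),(.05,.025,.034),(.05,-.025,.034),(.03,.025,.034),(.03,-.025,.034)]:
    p=m["K"]@(m["R"]@np.r_[np.array([.640,-.171])+x*X+y*Y,z]+m["t"]);print((x,y),(p[:2]/p[2]*800/560).round())
```

```text
42.15 [ 0.64039257 -0.17136537  0.17918879] [ 3.14126494e+00 -6.99947702e-04  1.37716340e-01] [-0.3   0.34  1.75 -0.    1.06  1.13] 0.0177672745126386
[([0.6408, -0.17, 0.0009], 0.85)] [([0.6377, -0.1714, 0.0812], 0.74)] [(0.87, 653, -170, 126, 95, 7.8)]
(0.05, 0.015) [365. 202.]
(0.05, -0.015) [435. 202.]
(-0.01, 0.015) [368. 333.]
(-0.01, -0.015) [432. 333.]
(0.05, 0.025) [342. 203.]
(0.05, -0.025) [458. 202.]
(0.03, 0.025) [343. 248.]
(0.03, -0.025) [457. 248.]
```

View pics/w10.png

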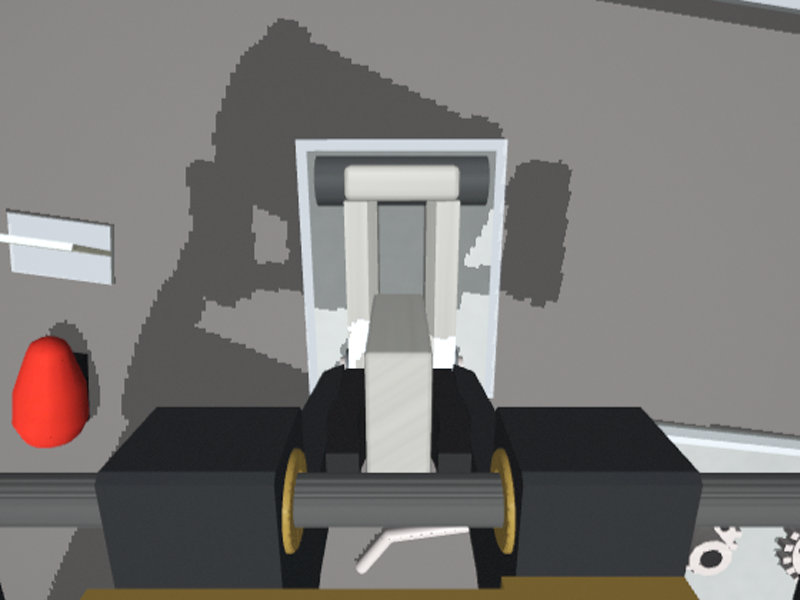

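The gap centre is at about column 402 and the spacer at about 398.5, so the spacer must shift about 1.5 mm in +y of the tool; the angle matches. Descend partway and check the force.

Emit:
{"name": "play_rows", "arguments": {
  "motion": [
    {"dx": 0,"dy": 1.5,"dz": 10,"ax": 0,"ay": 0,"az": 0},
    {"dx": 0,"dy": 1.5,"dz": 20,"ax": 0,"ay": 0,"az": 0},
    {"dx": 0,"dy": 1.5,"dz": 30,"ax": 0,"ay": 0,"az": 0},
    {"dx": 0,"dy": 1.5,"dz": 38,"ax": 0,"ay": 0,"az": 0},
    {"dx": 0,"dy": 1.5,"dz": 44,"ax": 0,"ay": 0,"az": 0},
    {"dx": 0,"dy": 1.5,"dz": 49,"ax": 0,"ay": 0,"az": 0},
    {"dx": 0,"dy": 1.5,"dz": 53,"ax": 0,"ay": 0,"az": 0},
    {"dx": 0,"dy": 1.5,"dz": 56,"ax": 0,"ay": 0,"az": 0}
  ]
}}

```text
time: 43.35
eef_pos: [0.6405, -0.1727, 0.1226]
eef_rot: [3.142, -0.0, 0.138]
contact_force: [-0.4, -0.8, -1.3]
finger_gap: 0.0174
gripper_force: 35.0
```

No contact: the bottom is inside the gap at about 24 mm. Continue to the base.

Emit:
{"name": "play_rows", "arguments": {
  "motion": [
    {"dx": 0,"dy": 0,"dz": 4,"ax": 0,"ay": 0,"az": 0},
    {"dx": 0,"dy": 0,"dz": 8,"ax": 0,"ay": 0,"az": 0},
    {"dx": 0,"dy": 0,"dz": 11,"ax": 0,"ay": 0,"az": 0},
    {"dx": 0,"dy": 0,"dz": 14,"ax": 0,"ay": 0,"az": 0},
    {"dx": 0,"dy": 0,"dz": 16,"ax": 0,"ay": 0,"az": 0},
    {"dx": 0,"dy": 0,"dz": 18,"ax": 0,"ay": 0,"az": 0},
    {"dx": 0,"dy": 0,"dz": 19,"ax": 0,"ay": 0,"az": 0},
    {"dx": 0,"dy": 0,"dz": 20,"ax": 0,"ay": 0,"az": 0}
  ]
}}

```text
time: 44.35
eef_pos: [0.6405, -0.1728, 0.1029]
eef_rot: [3.142, -0.0, 0.138]
contact_force: [-1.0, 1.1, 4.2]
finger_gap: 0.0178
gripper_force: 35.0
```

Touching the base at the expected height. Release and lift.

Emit:
{"name": "play_rows", "arguments": {
  "motion": [
    {"dx": 0,"dy": 0,"dz": 0,"ax": 0,"ay": 0,"az": 0},
    {"dx": 0,"dy": 0,"dz": 0,"ax": 0,"ay": 0,"az": 0},
    {"dx": 0,"dy": 0,"dz": 0,"ax": 0,"ay": 0,"az": 0},
    {"dx": 0,"dy": 0,"dz": -5,"ax": 0,"ay": 0,"az": 0},
    {"dx": 0,"dy": 0,"dz": -20,"ax": 0,"ay": 0,"az": 0},
    {"dx": 0,"dy": 0,"dz": -45,"ax": 0,"ay": 0,"az": 0},
    {"dx": 0,"dy": 0,"dz": -80,"ax": 0,"ay": 0,"az": 0},
    {"dx": 0,"dy": 0,"dz": -120,"ax": 0,"ay": 0,"az": 0}
  ],
  "fingers": 0.1
}}

```text
time: 45.35
eef_pos: [0.6402, -0.1727, 0.2245]
eef_rot: [3.142, -0.0, 0.138]
contact_force: [0.1, -0.0, -0.5]
finger_gap: 0.0396
gripper_force: 0.0
```

Run:
```python
from h import *
s=robot.observe();print(s["time"],s["eef_pos"],s["finger_gap"])
w=robot.read_camera("wrist")
print([ (d["position"],d["confidence"]) for d in robot.tip_of("spacer","wrist")])
t=robot.read_camera("scene")
for n in ["wheel","sprocket","shock_a","spacer"]: print(n,[ (d["position"],round(d["confidence"],2)) for d in robot.tip_of(n,"scene")])
cv2.imwrite("pics/fin.png",cv2.resize(np.hstack([w,t]),(800,300),interpolation=cv2.INTER_AREA))
```

```text
45.35 [ 0.64021095 -0.17269172  0.2245086 ] 0.03959121810429144
[([0.6402, -0.1763, 0.0053], 0.93)]
wheel [([0.6357, 0.1246, 0.0011], 0.71)]
sprocket [([0.5217, -0.4441, 0.0063], 0.64), ([0.5224, -0.4029, 0.0019], 0.29)]
shock_a [([0.5004, 0.438, 0.0015], 0.77), ([0.5003, 0.3841, 0.0028], 0.56)]
spacer [([0.6444, -0.1732, 0.0046], 0.89)]
```

View pics/fin.png

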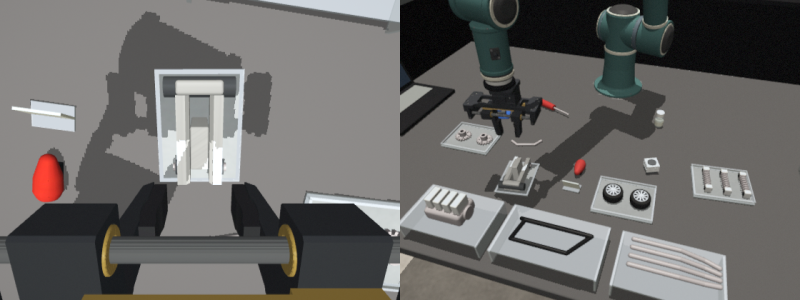

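The left view shows the spacer upright in the gap at about (200,130). The right view shows both wheels (625,192), both sprockets (473,137) and all three shocks (725,182) flat in their trays, with the gripper clear of everything.

```bash
python3 -c "
from workcell import robot
print(robot.finish_job())"
```

```text
the job is handed in; nothing more can be done
None
```

The job is handed in at about 46 s of the 136 s allowed: the wheel, sprocket and both shocks lie in their trays and the spacer stands on the base in the swingarm's gap, going by the final camera check, as the hand-in returned no verdict.

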